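# Snap the retaining clip back onto the paint carousel

### The arm

A 6-joint arm with a two-finger parallel gripper is mounted at the origin on the work surface. World frame = base frame: x ahead of the robot, y to its left, z up, the work surface at z = 0. Lengths are in mm, angles in degrees, forces in N, time in s.
With the tool pointing down it reaches from about 350 to 850 mm from the base axis. Payload 8.1 kg.
Tool frame: the origin (TCP) lies midway between the tips of the shut fingers; the grasp point (between the pads) lies grip_depth behind it (grip_depth is the distance from the TCP to the grasp point, in mm); z points along the fingers, y is the line along which they close (so a half turn about z gives the same grasp; the last joint's range is limited). The gripper opens to 85 mm and grips with 20 to 120 N. Pads are 22 mm wide; open, the fingers measure 114 mm over their backs; the gripper's body (76 mm by 85 mm) begins 54 mm behind the grasp point. The pads swing forward as they close: fully open they stand 13 mm farther back than shut.
Start: joints at [61.799, 7.471, 85.268, -0, 87.261, -4.893], TCP at [237.383, 551.049, 231.292] pointing down, gripper open.
Joint ranges: [-169.43, 169.43], [-51.17, 129.36], [1.28, 143.12], [-76.62, 256.62], [0, 156.53], [-152.29, 152.29]. Speed limits (degrees/s): [136.94, 136.94, 159.86, 180, 180, 180].

### API

Orientations are given as [roll, pitch, yaw] about the fixed x, y, z axes, in that order (R = Rz(yaw) Ry(pitch) Rx(roll)).
In Python, from bench import sense, snapshot, hand_in, grip_depth gives the robot as it stands. The module is installed in compiled form; this text tells all that it offers.
- The arm moves only by the tool apply_moves, never from a script. Its argument "series" is text: rows parted by semicolons, each of 5 numbers parted by spaces: the shift along the tool's x, y, z each as a share of 0.3 m, from -1 to 1, then the turn about the tool's z as a share of 2 rad, from -1 to 1, then the gripper's target within -1 to 1 (shut at 1, half-way at 0, fully open at -1). In form: tx ty tz twist gripper; .... A call has 1 to 5 rows; each row shifts and turns the commanded pose from where the row before left it, along the tool's axes as they then stand; what a row does not reach is not made up. A row lasts 1/12 s, in which the tool goes at most 41.7 mm and 7.16 degrees, less where a joint would pass 70% of its speed; a pose out of reach is approached as far as the arm can. A call with a number of a shift or a turn outside -1 to 1 is refused whole. A call with a gripper value outside its range is refused whole. The fingers move at their own pace and stop on an object; "squeeze" is the grip in N (left out, the last holds). Time passes only in rows, so rows that do not move let the fingers close. It gives the time, the measured TCP pose, the force, the opening and the grip force at its end, in the units of the state.
- sense(): the state, without advancing time (a new reading comes with each control period).
- snapshot(name): name is "scene" or "top"; returns a dict with "frame" (400x640x3 uint8, blue, green, red), "depth" (400x640 float32, mm along the optical axis (not along the pixel's ray), 0 where there is no reading), "intrinsics" (3x3 intrinsics, pixels), "extrinsics" (4x4, takes a point from camera to world coordinates). Camera axes: x right, y down, z forward; pixel columns grow to the right and rows downward; lengths in mm; the calibration is good to about 2 mm. A picture is of the moment at which its call begins.
- hand_in(): hands the job in; it is judged then, once.
The state is a dict: "time": time; "joint_pos": joint angles; "qd": joint speeds; "joint_efforts": joint torques, N m; "tool_pos": TCP position; "tcp_rot": TCP orientation; "ft_force": force on the tool from outside, world axes, zero at the start; "wrist_torque": the same for the moment, N m; "finger_gap": finger opening in mm; "grip_force": force on a finger pad.
Only numpy, scipy, OpenCV 4.12 (cv2) and the standard library are available. Lean on these libraries where they do the work, as an engineer would, in place of code of your own. Each camera call takes 0.05 s, during which the arm holds its last target. There are 200 camera calls.

### The job

The paint carousel on the counter has lost the open steel clip that keeps its tray from lifting off. Pick up the clip, hold it flat on top of the carousel's hub with its mouth towards the spindle, and, without bearing down hard, push it sideways into the spindle's groove until it snaps fully home, then let go. Leave the coffee cup, the brush jar and the palette where they stand.

Things in the scene. Friction and masses are not known exactly. Their poses are not given: they have to be found in the camera images.
- clip: Open steel retaining clip, 120 g, flat on the counter at the start, right way up. A U-shaped plate 6 mm thick, 81 mm long, 56 mm wide (64 over the tips). Origin: on its underside at the seat centre, the point that lies on the spindle's axis when home. x points out through the mouth, z up. The slot is 22 mm wide, closed at x = -10.5 mm; the legs end at x = +30 mm with flared tips.
- clip_catch (a point): Point midway between the clip's two small, smooth sprung catches (8 mm ahead of the clip's origin along its x). They narrow the slot to 14 mm and give way sideways as the neck of the groove passes: a push of very roughly 10 N, from 15 mm short of home to a snap about 8 mm short; after that it runs free until the slot's closed end stops hard on the neck.
- clip_block (a point): Middle of the upright steel block on the back of the clip, for gripping: 24 mm long in the clip's x (from x = -49.5 to -25.5 mm), 16 mm wide in y, its top 45 mm above the clip's underside. This point is 37.5 mm behind the clip's origin and 28 mm above the underside.
- foot: Foot of the paint carousel, fixed to the counter: round steel, 150 mm across. Origin: on the counter, on the spindle's vertical axis. Above it, on a very stiff height-adjustable column: a fixed round tray, radius 104 mm, with eight lidded paint pots (tops 15 mm lower than the hub's top, none nearer the axis than 59 mm), and in its middle the hub with the spindle.
- spindle_axis (a point): Point on the counter on the spindle's axis. The hub has a flat level top 90 mm across, from 86 to 120 mm above the counter: its height is not measured and must be seen or felt. Steel spindle 26 mm across, ending 45 mm above the hub's top. Groove: a neck 18 mm across, from the hub's top to 9 mm above it, so a clip flat on the hub can enter from any side.
- cup: Bystander: lidded paper coffee cup, 82 mm across, 119 mm tall, standing loose. Origin: centre of its underside.
- brush_jar: Bystander: clay jar 72 mm across with brushes that reach 190 mm high, standing loose. Origin: centre of its underside.
- palette: Bystander: round white palette plate, 130 mm across, 8 mm thick, lying loose. Origin: centre of its underside.
Mind the look-alikes: they are no part of the job. Of the things that look like the clip, the larger one is meant.

How it is judged (in metres and radians):
On the way, in this order (a step that is already met when the one before it is completed fails the run):
1. the clip is lifted off the counter (height (world z) of clip above 0.04 m), for 0.1 s.
2. the clip is snapped home in the spindle's groove (horizontal distance between clip and foot below 0.004 m and angle between clip's own z axis and vertical below 0.12 rad and height (world z) of clip between 0.08 and 0.1235 m), for 0.2 s.
At the end, for the whole second after the job is handed in: The clip is home in the groove: its seat centre within 4 mm of the spindle's axis, lying flat (within 0.12 rad) at the hub's top (underside 80 to 123 mm above the counter), released and at rest (all of step 2 and linear speed of clip below 0.02 m/s); the robot touches nothing.
It fails at once if the coffee cup is pushed more than 30 mm or tipped (distance of cup from where it was at the start of the episode above 0.03 m or angle between cup's own z axis and vertical above 0.3 rad).
It fails at once if the brush jar is pushed more than 30 mm or tipped (distance of brush_jar from where it was at the start of the episode above 0.03 m or angle between brush_jar's own z axis and vertical above 0.3 rad).
It fails at once if the palette is pushed more than 30 mm or tipped (distance of palette from where it was at the start of the episode above 0.03 m or angle between palette's own z axis and vertical above 0.3 rad).
It fails at once if the clip is forced against the carousel with over 60 N (contact force between clip and foot above 60 N).
It also fails if it takes over 38 s, if anything falls off the work surface, if the arm or the gripper's body presses on something with over 40 N, if the wrist force passes 120 N, or if a joint passes its speed limit or range.

## Working session

There is one attempt and no reset: what is moved stays moved. The work goes in short steps, Python scripts to look and compute and a tool call to move; the robot and the scene stay as the last step left them, time stands still between calls to the robot, and variables do not carry over. Pictures are saved under pics/ and viewed, at most 10 in all, crops included, and the job is handed in when it is done.

Besides the shell and the picture viewer there is one more tool, called after ">>>" as a command line: name --argument value ..., lists and objects as JSON in quotes. apply_moves: Moves the arm, as the interface text tells. Its arguments: {"type":"object","properties":{"series":{"type":"string"},"squeeze":{"type":"number"}},"required":["series"]}

```bash
mkdir -p pics
python3 - <<'E'
from bench import sense,snapshot,grip_depth
import cv2,numpy as np
print(grip_depth, sense())
for n in("scene","top"):
    s=snapshot(n); cv2.imwrite(f"pics/{n}0.png",s["frame"]); np.savez(f"{n}0.npz",**s)
    print(n,s["intrinsics"].tolist(),s["extrinsics"].round(3).tolist())
E
```

```text
18.700000000000003 {'time': 0.0, 'joint_pos': array([ 6.17992940e+01,  7.51347956e+00,  8.53294610e+01,  1.31398044e-03,
        8.72608426e+01, -4.89437412e+00]), 'qd': array([ 0.0501593 , -0.01848083, -0.0565008 , -0.02837189,  0.11205505,
       -0.00141341]), 'joint_efforts': array([-4.07533971e-04, -5.69402683e+01, -5.00549769e+01, -2.08755609e-04,
        1.49708125e-02,  3.47471564e-05]), 'tool_pos': array([237.11526831, 550.56836364, 230.25965876]), 'tcp_rot': array([-1.79896707e+02, -1.01622640e-02,  1.56693595e+02]), 'ft_force': array([-0.05017218, -1.52270814,  0.22022338]), 'wrist_torque': array([-0.02086141, -0.04451245,  0.031976  ]), 'grip_force': 0.0, 'finger_gap': 85.68882688234541}
scene [[411.265189393534, 0.0, 317.00491143978303], [0.0, 411.265189393534, 195.72912838621593], [0.0, 0.0, 1.0]] [[-0.615, 0.49, -0.618, 1396.143], [0.789, 0.36, -0.499, 628.377], [-0.022, -0.794, -0.607, 811.299], [0.0, 0.0, 0.0, 1.0]]
top [[363.7059379502117, 0.0, 320.80960732503615], [0.0, 363.7059379502117, 199.63773357657703], [0.0, 0.0, 1.0]] [[0.009, -0.987, 0.16, 484.762], [-1.0, -0.01, -0.009, -0.613], [0.011, -0.16, -0.987, 1045.588], [0.0, 0.0, 0.0, 1.0]]
```

View pics/scene0.png

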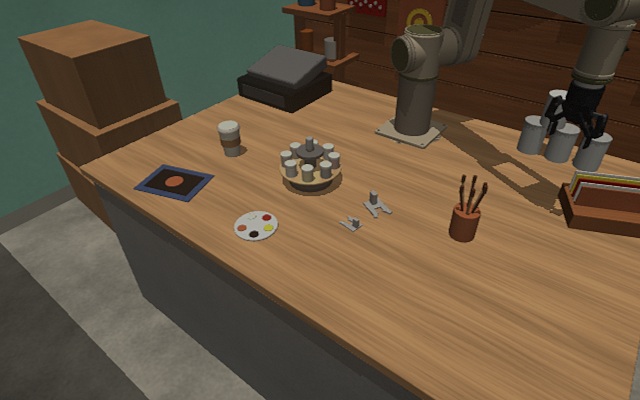

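View pics/top0.png

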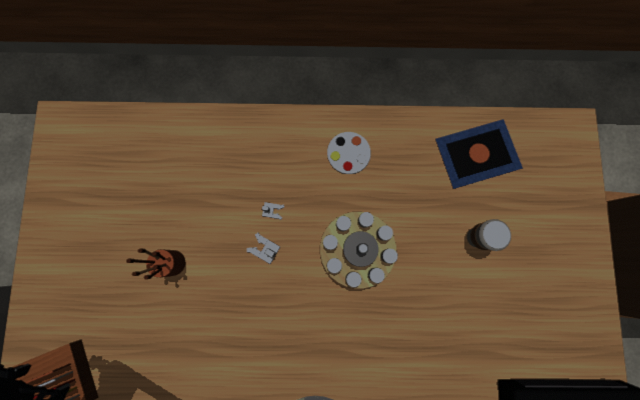

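The scene shows the clip at (376,204), a smaller look-alike at (351,223), and the carousel at (310,165). In the top view the clip is at (264,248) with its mouth to the left, and the spindle is at (362,248).

```bash
cat > h.py <<'E'
import numpy as np
def cloud(s):
    d=s["depth"];K=s["intrinsics"];E=s["extrinsics"]
    v,u=np.mgrid[:d.shape[0],:d.shape[1]]
    p=np.stack([(u-K[0,2])/K[0,0]*d,(v-K[1,2])/K[1,1]*d,d],-1)
    w=p@E[:3,:3].T+E[:3,3]; w[d==0]=np.nan
    return w
E
python3 - <<'E'
import numpy as np,cv2
from h import *
ims=[]
for n,(u,v),(a,b) in(("top",(264,248),(362,248)),("scene",(376,204),(310,165))):
    s=np.load(n+"0.npz"); w=cloud(s); z=w[...,2]
    print(n,"at clip",w[v,u].round(1),"counter z",np.nanmedian(z[v+20:v+30,u-20:u+20]).round(1))
    r=30 if n=="top" else 25
    q=w[v-r:v+r,u-r:u+r].reshape(-1,3)
    q=q[(q[:,2]>3)&(q[:,2]<60)]
    c=q[:,:2].mean(0); e=np.linalg.eigh(np.cov(q[:,:2].T)); print(len(q),c.round(1),np.sqrt(e[0]).round(1),e[1].round(2).tolist(), q.min(0).round(),q.max(0).round())
    blk=q[q[:,2]>20]; print("block",len(blk),blk.mean(0).round(1),blk.min(0).round(1),blk.max(0).round(1))
    Q=w[b-50:b+40,a-50:a+50].reshape(-1,3); Q=Q[Q[:,2]>60]
    h,e=np.histogram(Q[:,2],bins=np.arange(60,180,3)); print([(int(x),int(k)) for x,k in zip(e,h) if k])
    sp=Q[Q[:,2]>Q[:,2].max()-8]; print("spindle top",len(sp),sp.mean(0).round(1),sp.min(0).round(1),sp.max(0).round(1))
    f=s["frame"]; ims.append(cv2.resize(f[v-30:v+30,u-40:u+40],(400,300),interpolation=cv2.INTER_CUBIC));
    ims.append(cv2.resize(f[b-45:b+45,a-60:a+60],(400,300),interpolation=cv2.INTER_CUBIC))
cv2.imwrite("pics/c1.png",np.vstack([np.hstack(ims[:2]),np.hstack(ims[2:])]))
E
```

```text
top at clip [512.8 149.2   7.2] counter z -0.6
509 [510.6 148.7] [28.4 31.3] [[-0.95, 0.32], [0.32, 0.95]] [432.  69.   3.] [599. 237.  49.]
block 58 [500.3 129.4  42.9] [490.4 117.4  25. ] [512.  143.3  49.1]
[(60, 22), (63, 14), (66, 12), (69, 13), (72, 9), (75, 11), (78, 10), (81, 6), (84, 12), (90, 4), (93, 16), (96, 113), (99, 811), (102, 463), (105, 24), (108, 2), (111, 66), (114, 475), (117, 325), (120, 14), (126, 1), (129, 4), (132, 1), (138, 2), (141, 2), (144, 1), (153, 4), (156, 13), (159, 54), (162, 21), (165, 1)]
spindle top 85 [ 511.4 -110.5  161. ] [ 498.9 -121.8  157.5] [523.  -99.6 165.2]
scene at clip [503.6 143.6   8.7] counter z 2.5
1223 [505.2 140.5] [41.6 71.8] [[0.38, -0.93], [-0.93, -0.38]] [337.   8.   3.] [643. 251.  50.]
block 119 [547.6 139.3  35.2] [490.7 117.6  20.1] [632.3 158.5  50.2]
[(60, 144), (63, 57), (66, 33), (69, 54), (72, 46), (75, 46), (78, 57), (81, 53), (84, 65), (87, 49), (90, 60), (93, 53), (96, 54), (99, 82), (102, 270), (105, 173), (108, 21), (111, 18), (114, 34), (117, 168), (120, 89), (123, 5), (126, 3), (129, 5), (132, 4), (135, 10), (138, 6), (141, 5), (144, 8), (147, 7), (150, 6), (153, 4), (156, 10), (159, 7), (162, 14), (165, 11)]
spindle top 32 [ 513.5 -107.7  163.6] [ 500.7 -122.1  160.1] [523.5 -97.8 167.8]
```

View pics/c1.png

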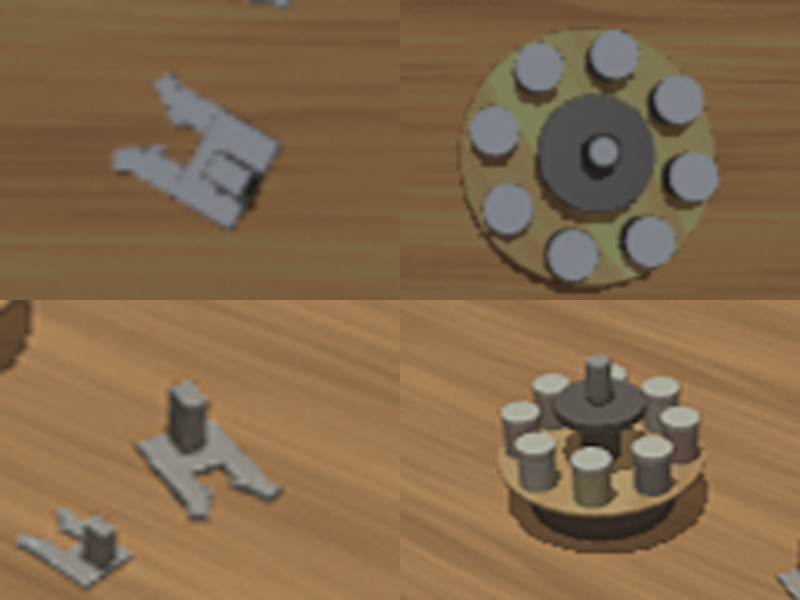

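Run:
```python
import numpy as np,cv2
from h import *
for n,zo in(("top",-.6),("scene",2.5)):
    w=cloud(np.load(n+"0.npz")).reshape(-1,3)
    q=w[np.hypot(w[:,0]-508,w[:,1]-145)<62]; q=q[(q[:,2]-zo>3)]
    r=cv2.minAreaRect(q[:,:2].astype(np.float32)); b=q[q[:,2]-zo>38]
    print(n,len(q),[np.round(x,1) for x in r],"block top",len(b),b.mean(0).round(1), "rect",[np.round(x,1) for x in cv2.minAreaRect(b[:,:2].astype(np.float32))])
    # axis symmetric fit: plate pts in frame yaw
    p=q[(q[:,2]-zo<12)][:,:2]
    for yaw in range(50,67,4):
        a=np.deg2rad(yaw);X=p@[np.cos(a),np.sin(a)];Y=p@[-np.sin(a),np.cos(a)]
        print(yaw,np.percentile(X,[1,99]).round(1),np.percentile(Y,[1,99]).round(1),end=' | ')
    print()
    w2=w[np.hypot(w[:,0]-512,w[:,1]+110)<75]
    hub=w2[(np.hypot(w2[:,0]-512,w2[:,1]+110)>20)&(w2[:,2]>108)&(w2[:,2]<126)]
    t=w2[w2[:,2]>150]
    print("hub",np.median(hub,0).round(1),[np.round(x,1) for x in cv2.minEnclosingCircle(hub[:,:2].astype(np.float32))],"sp",[np.round(x,1) for x in cv2.minEnclosingCircle(t[t[:,2]>157][:,:2].astype(np.float32))])
```

```text
top 480 [array([511.6, 143.9]), array([118.4, 113.4]), np.float64(74.4)] block top 52 [500.4 130.4  44.2] rect [array([500.2, 130.4]), array([22.9, 15.6]), np.float64(58.3)]
50 [395.  492.5] [-343.9 -244.1] | 54 [371.8 471.8] [-373.7 -274.6] | 58 [349.  447.3] [-402.  -303.8] | 62 [322.3 421.3] [-428.7 -331.4] | 66 [293.5 393.7] [-454.  -356.3] | 
hub [ 509.9 -109.9  116.5] [array([ 511.4, -110.4]), np.float64(44.8)] sp [array([ 511.2, -109.9]), np.float64(12.7)]
scene 331 [array([515.4, 150.9]), array([100.8, 108.1]), np.float64(68.7)] block top 37 [502.8 131.9  45.8] rect [array([501.2, 131.2]), array([23.5, 15.3]), np.float64(67.0)]
50 [403.9 491.5] [-347.9 -247.9] | 54 [383.7 468.8] [-377.7 -277.3] | 58 [361.7 444.4] [-404.3 -305.3] | 62 [335.1 417.6] [-429.  -331.8] | 66 [305.2 391.3] [-451.6 -356.9] | 
hub [525.3 -96.9 118.9] [array([ 501.3, -103.1]), np.float64(57.7)] sp [array([ 513.1, -110.3]), np.float64(15.4)]
```

>>> apply_moves --series "0 0 0 0.062 -0.3; 0 0 0 0.062 -0.3; 0 0 0 0.062 -0.3; 0 0 0 0.062 -0.3; 0 0 0 0.062 -0.3" --squeeze 80

```text
time: 0.52
tool_pos: [237.2, 550.8, 230.6]
tcp_rot: [-179.9, 0.0, 120.8]
ft_force: [0.1, -0.3, 0.6]
finger_gap: 55.6
grip_force: 0.0
```

>>> apply_moves --series "0 0 0 0.062 0; 0 0 0 0.062 0; 0 0 0 0.062 0; 0 0 0 0.062 0; 0 0 0 0.062 0"

```text
time: 0.93
tool_pos: [237.2, 550.8, 230.7]
tcp_rot: [-180.0, 0.1, 85.3]
ft_force: [0.5, -0.1, -0.4]
finger_gap: 42.9
grip_force: 0.0
```

>>> apply_moves --series "0 0 0 0.06 0; 0 0 0 0.06 0; 0 0 0 0.06 0; 0 0 0 0.055 0; 0 0 0 0 0"

```text
time: 1.35
tool_pos: [237.2, 550.8, 230.7]
tcp_rot: [180.0, 0.1, 58.4]
ft_force: [0.0, 0.9, 0.1]
finger_gap: 42.6
grip_force: 0.0
```

>>> apply_moves --series "-0.06 0.12 0 0 0; -0.06 0.12 0 0 0; -0.06 0.12 0 0 0; -0.06 0.12 0 0 0; -0.06 0.12 0 0 0"

```text
time: 1.77
tool_pos: [344.8, 379.0, 231.0]
tcp_rot: [-180.0, 0.0, 59.0]
ft_force: [1.0, -0.1, 0.3]
finger_gap: 42.5
grip_force: 0.0
```

>>> apply_moves --series "-0.06 0.12 0 0 0; -0.06 0.12 0 0 0; -0.06 0.12 0 0 0; -0.06 0.12 0 0 0; -0.06 0.12 0 0 0"

```text
time: 2.18
tool_pos: [452.1, 208.4, 231.2]
tcp_rot: [180.0, -0.0, 59.0]
ft_force: [0.0, 0.2, -0.1]
finger_gap: 43.0
grip_force: 0.0
```

>>> apply_moves --series "-0.06 0.12 0.05 0 0; -0.06 0.12 0.1 0 0; 0 0 0.1 0 0; 0 0 0 0 0"

```text
time: 2.52
tool_pos: [487.1, 146.3, 155.5]
tcp_rot: [-179.6, 0.4, 58.7]
ft_force: [-0.8, 0.6, -2.2]
finger_gap: 42.6
grip_force: 0.0
```

>>> apply_moves --series "-0.021 0.065 0 0 0; 0 0 0.12 0 0; 0 0 0.12 0 0; 0 0 0.08 0 0; 0 0 0 0 0"

```text
time: 2.93
tool_pos: [499.0, 133.7, 61.0]
tcp_rot: [-179.6, 0.3, 58.9]
ft_force: [-1.2, 0.7, -0.8]
finger_gap: 42.7
grip_force: 0.0
```

Run:
```python
from bench import sense,snapshot
import cv2,numpy as np
print(sense()["tool_pos"],sense()["tcp_rot"])
a=snapshot("top")["frame"][215:275,225:305];b=snapshot("scene")["frame"][170:230,336:416]
cv2.imwrite("pics/c2.png",np.hstack([cv2.resize(x,(400,300),interpolation=cv2.INTER_CUBIC) for x in(a,b)]))
```

```text
[498.97458994 133.65009621  61.00975292] [-179.57209618    0.34042727   58.91867274]
```

View pics/c2.png

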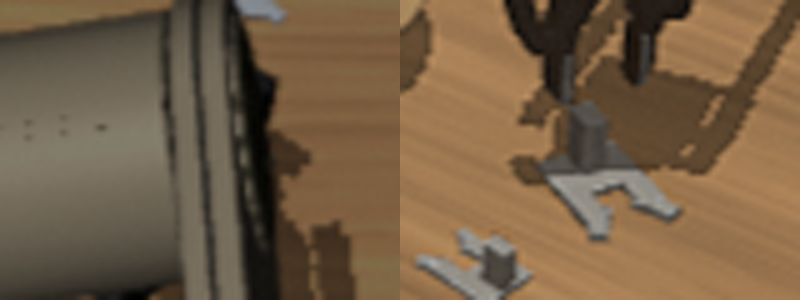

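The crop shows the open fingers above the block at (590,130) and straddling it. The arm hides the clip in the top view. Next I go down and grip.

>>> apply_moves --series "-0.006 0.009 0.08 0 0; 0 0 0.06 0 0; 0 0 0.026 0 0; 0 0 0 0 0.3; 0 0 0 0 1"

```text
time: 3.45
tool_pos: [505.8, 131.0, 17.9]
tcp_rot: [179.9, -0.1, 58.8]
ft_force: [-0.7, -0.7, -0.2]
finger_gap: 19.5
grip_force: 0.3
```

>>> apply_moves --series "0 0 0 0 1; 0 0 0 0 1; 0 0 0 0 1"

```text
time: 3.7
tool_pos: [506.5, 131.0, 18.2]
tcp_rot: [179.9, -0.1, 58.7]
ft_force: [-1.7, -0.3, 7.3]
finger_gap: 14.4
grip_force: 78.7
```

>>> apply_moves --series "0 0 0 0 0.3; 0 0 0 0 0.3; 0 0 0.012 0 0.3; 0 0 0.012 0 0.3; 0 0 0 0 0.3"

```text
time: 4.12
tool_pos: [504.1, 130.3, 7.7]
tcp_rot: [-179.9, 0.1, 58.7]
ft_force: [0.4, -0.2, 0.2]
finger_gap: 29.5
grip_force: 0.0
```

>>> apply_moves --series "0 0 -0.012 0 0.3; 0 0 0 0 1; 0 0 0 0 1; 0 0 0 0 1; 0 0 0 0 1"

```text
time: 4.53
tool_pos: [505.4, 130.5, 13.0]
tcp_rot: [180.0, -0.0, 58.7]
ft_force: [-0.4, -0.3, 4.3]
finger_gap: 14.8
grip_force: 78.5
```

>>> apply_moves --series "0 0 0 0 1; 0 0 -0.03 0 1; 0 0 -0.1 0 1; 0 0 -0.1 0 1; 0 0 0 0 1" --squeeze 100

```text
time: 4.95
tool_pos: [508.6, 131.1, 87.8]
tcp_rot: [179.6, -0.3, 58.7]
ft_force: [1.6, -0.2, -0.5]
finger_gap: 14.7
grip_force: 97.8
```

>>> apply_moves --series "0 0 -0.12 0 1; 0 0 -0.12 0 1; 0 0 -0.12 0 1; 0 0 -0.08 0 1; 0 0 0 0 1"

```text
time: 5.37
tool_pos: [508.0, 131.0, 220.5]
tcp_rot: [179.6, -0.4, 58.7]
ft_force: [1.2, 0.6, -1.0]
finger_gap: 14.7
grip_force: 97.9
```

>>> apply_moves --series "-0.08 0.034 0 0 1; -0.12 0.052 0 0 1; -0.12 0.052 0 0 1; -0.12 0.052 0 0 1; -0.12 0.052 0 0 1"

```text
time: 5.78
tool_pos: [478.5, -52.0, 212.4]
tcp_rot: [-179.9, 0.0, 58.8]
ft_force: [1.8, -0.8, -0.7]
finger_gap: 14.7
grip_force: 97.9
```

>>> apply_moves --series "-0.12 0.052 0 0 1; -0.12 0.052 0 0 1; -0.12 0.052 0 0 1; -0.08 0.034 0 0 1; 0 0 0 0 1"

```text
time: 6.2
tool_pos: [458.2, -197.6, 212.4]
tcp_rot: [-180.0, 0.1, 58.5]
ft_force: [0.6, -0.7, -1.3]
finger_gap: 14.7
grip_force: 98.0
```

Run:
```python
from bench import sense,snapshot
import cv2,numpy as np
print(sense()["tool_pos"],sense()["tcp_rot"])
o=[]
for n,(u,v) in(("top",(385,255)),("scene",(280,150))):
    s=snapshot(n); np.savez(n+"1.npz",**s); o.append(cv2.resize(s["frame"][v-60:v+60,u-60:u+60],(400,400),interpolation=cv2.INTER_CUBIC))
cv2.imwrite("pics/c3.png",np.hstack(o))
```

```text
[ 458.19635177 -197.59587653  212.36773353] [-1.79952338e+02  1.17436633e-01  5.84612858e+01]
```

View pics/c3.png

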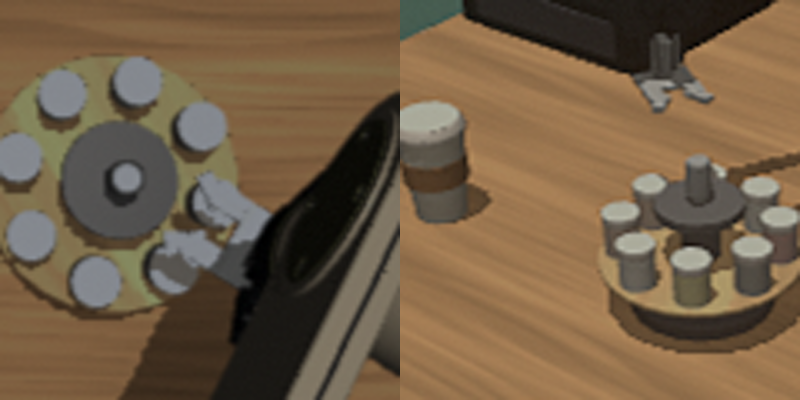

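The clip hangs level in the gripper with its mouth towards the spindle. In the crop its tips are at (205,180) and (170,245), and the spindle is at (125,178). Next I measure the clip's offset from the TCP.

Run:
```python
import numpy as np
from h import *
a=np.deg2rad(58.6);ex=np.array([np.cos(a),np.sin(a)]);ey=np.array([-np.sin(a),np.cos(a)])
t=np.array([458.2,-197.6]); sp=np.array([511.8,-110.1])
print("spindle in tcp clip-frame",(sp-t)@ex,(sp-t)@ey)
for n in("top","scene"):
    w=cloud(np.load(n+"1.npz")).reshape(-1,3); X=(w[:,:2]-t)@ex;Y=(w[:,:2]-t)@ey
    m=(w[:,2]>190)&(w[:,2]<214)&(X>10)&(X<90)&(abs(Y)<45)
    x,y,z=X[m],Y[m],w[m,2]; print(n,m.sum())
    for lo in range(10,80,8):
        k=(x>=lo)&(x<lo+8)
        if k.sum(): print(lo,k.sum(),"y",y[k].min().round(1),y[k].max().round(1),"inner",y[k&(y<0)].max(initial=-99).round(1),y[k&(y>0)].min(initial=99).round(1),"z",np.median(z[k]).round(1))
    print("front max",np.sort(x)[-6:].round(1),"left",np.sort(x[y>15])[-3:].round(1),"right",np.sort(x[y<-15])[-3:].round(1))
```

```text
spindle in tcp clip-frame 102.61181102824605 -0.1619799479071527
top 423
10 87 y -27.2 28.0 inner -0.2 0.4 z 204.6
18 87 y -27.6 28.3 inner -0.7 0.1 z 204.4
26 54 y -27.1 28.3 inner -10.8 12.2 z 204.5
34 55 y -27.3 28.1 inner -9.9 8.9 z 204.7
42 60 y -27.6 28.2 inner -7.0 8.2 z 204.2
50 49 y -28.6 29.9 inner -11.5 12.7 z 204.6
58 31 y -30.2 31.2 inner -17.1 17.8 z 204.4
front max [62.7 63.1 64.  64.  64.8 65. ] left [62.7 64.  64.8] right [63.1 64.  65. ]
scene 141
10 23 y -26.1 29.2 inner -1.4 0.5 z 207.9
18 24 y -26.0 26.1 inner -2.7 0.5 z 208.0
26 21 y -27.3 26.7 inner -4.2 2.8 z 206.7
34 12 y -27.4 26.9 inner -9.5 12.7 z 208.1
42 20 y -26.8 28.9 inner -6.2 10.4 z 206.6
50 17 y -28.3 29.6 inner -11.5 13.3 z 207.2
58 17 y -28.5 33.2 inner -19.1 19.0 z 206.0
66 7 y -26.9 27.4 inner -20.4 23.3 z 207.5
front max [66.8 66.8 67.3 67.5 69.5 72.3] left [67.3 67.5 69.5] right [66.8 66.8 72.3]
```

>>> apply_moves --series "0.028 0 0 0 1; 0.028 0 0.05 0 1; 0 0 0.08 0 1; 0 0 0.08 0 1; 0 0 0.033 0 1"

```text
time: 6.72
tool_pos: [467.4, -175.8, 136.9]
tcp_rot: [-179.7, -0.0, 58.9]
ft_force: [-0.7, 1.3, -2.2]
finger_gap: 14.7
grip_force: 98.0
```

>>> apply_moves --series "0 0 0 0 1; 0 0 0 0 1"

```text
time: 6.88
tool_pos: [468.6, -177.6, 140.5]
tcp_rot: [-179.9, -0.0, 58.8]
ft_force: [0.6, -0.3, -0.0]
finger_gap: 14.8
grip_force: 98.0
```

>>> apply_moves --series "0 0 0.01 0 1; 0 0 0.01 0 1; 0 0 0 0 1; 0 0 0 0 1"

```text
time: 7.22
tool_pos: [468.9, -179.0, 135.2]
tcp_rot: [179.9, -0.0, 58.7]
ft_force: [0.3, -0.6, -1.5]
finger_gap: 14.6
grip_force: 98.0
```

>>> apply_moves --series "0 0 0.004 0 1; 0 0 0 0 1; 0 0 0 0 1"

```text
time: 7.47
tool_pos: [468.6, -178.9, 133.5]
tcp_rot: [180.0, -0.0, 58.7]
ft_force: [-0.4, 0.7, -0.8]
finger_gap: 14.6
grip_force: 98.0
```

>>> apply_moves --series "0 0 0.004 0 1; 0 0 0 0 1; 0 0 0 0 1"

```text
time: 7.72
tool_pos: [468.5, -178.8, 132.0]
tcp_rot: [-180.0, 0.0, 58.7]
ft_force: [0.2, -0.1, -1.2]
finger_gap: 14.6
grip_force: 98.0
```

>>> apply_moves --series "0 0 0.004 0 1; 0 0 0 0 1; 0 0 0 0 1"

```text
time: 7.97
tool_pos: [468.5, -178.8, 130.8]
tcp_rot: [-180.0, 0.0, 58.7]
ft_force: [-1.5, -0.2, -2.0]
finger_gap: 14.5
grip_force: 98.0
```

>>> apply_moves --series "0 0 0.003 0 1; 0 0 0 0 1; 0 0 0 0 1"

```text
time: 8.22
tool_pos: [468.7, -178.9, 130.2]
tcp_rot: [180.0, -0.0, 58.7]
ft_force: [-0.4, 0.1, -0.5]
finger_gap: 14.7
grip_force: 98.4
```

>>> apply_moves --series "0 0 0.003 0 1; 0 0 0 0 1; 0 0 0 0 1"

```text
time: 8.47
tool_pos: [468.8, -179.0, 130.0]
tcp_rot: [180.0, 0.0, 58.7]
ft_force: [-3.6, 1.2, 5.6]
finger_gap: 14.4
grip_force: 99.3
```

>>> apply_moves --series "0 0 0.002 0 1; 0 0 0 0 1; 0 0 0 0 1"

```text
time: 8.72
tool_pos: [468.9, -179.1, 129.9]
tcp_rot: [179.9, 0.0, 58.7]
ft_force: [-6.2, 0.5, 10.2]
finger_gap: 14.7
grip_force: 99.8
```

>>> apply_moves --series "0 0 -0.004 0 1; 0.017 0.003 0 0 1; 0.017 0 0 0 1; 0.017 0 0 0 1; 0 0 0 0 1"

```text
time: 9.13
tool_pos: [478.3, -165.6, 130.2]
tcp_rot: [179.9, -0.0, 58.7]
ft_force: [2.5, -0.3, 3.7]
finger_gap: 15.1
grip_force: 98.7
```

>>> apply_moves --series "0.017 0 0 0 1; 0.012 0 0 0 1; 0 0 0 0 1; 0 0 0 0 1"

```text
time: 9.47
tool_pos: [482.5, -158.4, 130.2]
tcp_rot: [179.9, -0.0, 58.7]
ft_force: [1.2, -0.9, 4.6]
finger_gap: 14.6
grip_force: 98.9
```

>>> apply_moves --series "0.01 0 0 0 1; 0.007 0 0 0 1; 0 0 0 0 1; 0 0 0 0 1"

```text
time: 9.8
tool_pos: [484.8, -154.5, 130.2]
tcp_rot: [180.0, 0.0, 58.7]
ft_force: [-1.6, -1.9, 5.5]
finger_gap: 14.6
grip_force: 99.1
```

>>> apply_moves --series "0.007 0 0 0 1; 0.007 0 0 0 1; 0 0 0 0 1; 0 0 0 0 1"

```text
time: 10.13
tool_pos: [486.6, -151.8, 130.2]
tcp_rot: [180.0, 0.1, 58.7]
ft_force: [-4.8, -6.9, 6.8]
finger_gap: 14.4
grip_force: 99.1
```

>>> apply_moves --series "0.007 0 0 0 1; 0.007 0 0 0 1; 0 0 0 0 1; 0 0 0 0 1"

```text
time: 10.47
tool_pos: [489.0, -147.8, 130.2]
tcp_rot: [180.0, 0.0, 58.7]
ft_force: [-1.8, -4.1, 5.9]
finger_gap: 14.4
grip_force: 99.1
```

>>> apply_moves --series "0.007 0 0 0 1; 0 0 0 0 1; 0 0 0 0 1"

```text
time: 10.72
tool_pos: [490.3, -145.6, 130.2]
tcp_rot: [179.9, -0.0, 58.7]
ft_force: [-1.6, -1.1, 5.5]
finger_gap: 14.6
grip_force: 99.1
```

>>> apply_moves --series "0.007 0 0 0 1; 0.003 0 0 0 1; 0 0 0 0 1; 0 0 0 0 1"

```text
time: 11.05
tool_pos: [491.9, -142.9, 130.2]
tcp_rot: [180.0, -0.0, 58.7]
ft_force: [-0.9, -2.5, 5.6]
finger_gap: 14.7
grip_force: 99.1
```

>>> apply_moves --series "0.005 0 0 0 1; 0 0 0 0 1; 0 0 0 0 1"

```text
time: 11.3
tool_pos: [492.6, -141.8, 130.2]
tcp_rot: [180.0, 0.0, 58.7]
ft_force: [-1.0, -2.8, 6.2]
finger_gap: 14.7
grip_force: 99.1
```

>>> apply_moves --series "0.004 0 0 0 1; 0 0 0 0 1; 0 0 0 0 1"

```text
time: 11.55
tool_pos: [493.1, -140.9, 130.2]
tcp_rot: [180.0, 0.0, 58.7]
ft_force: [-2.0, -3.6, 6.0]
finger_gap: 14.9
grip_force: 99.1
```

>>> apply_moves --series "0.004 0 0 0 1; 0 0 0 0 1; 0 0 0 0 1"

```text
time: 11.8
tool_pos: [493.7, -140.0, 130.2]
tcp_rot: [180.0, 0.0, 58.7]
ft_force: [-1.6, -3.2, 6.6]
finger_gap: 14.4
grip_force: 99.1
```

>>> apply_moves --series "0.004 0 0 0 1; 0 0 0 0 1; 0 0 0 0 1"

```text
time: 12.05
tool_pos: [494.0, -139.4, 130.2]
tcp_rot: [180.0, 0.1, 58.7]
ft_force: [-2.5, -5.1, 6.4]
finger_gap: 14.4
grip_force: 99.1
```

>>> apply_moves --series "0.004 0 0 0 1; 0 0 0 0 1; 0 0 0 0 1"

```text
time: 12.3
tool_pos: [494.1, -139.3, 130.3]
tcp_rot: [180.0, 0.2, 58.7]
ft_force: [-7.1, -9.8, 8.4]
finger_gap: 14.4
grip_force: 99.3
```

Hard stop reached. I relieve the push, then release and retreat.

>>> apply_moves --series "-0.004 0 -0.001 0 1; -0.003 0 0 0 1; 0 0 0 0 1; 0 0 0 0 0.5; 0 0 0 0 0.3" --squeeze 40

```text
time: 12.72
tool_pos: [493.2, -138.7, 129.3]
tcp_rot: [-179.9, -0.0, 58.7]
ft_force: [0.1, -0.1, -0.4]
finger_gap: 29.6
grip_force: 0.0
```

>>> apply_moves --series "0 0 0 0 0.2; 0 0 0 0 0.2; 0 0 0 0 0.2"

```text
time: 12.97
tool_pos: [493.5, -139.0, 129.7]
tcp_rot: [-180.0, -0.0, 58.7]
ft_force: [-0.1, -0.1, -0.2]
finger_gap: 34.0
grip_force: 0.0
```

>>> apply_moves --series "0 0 -0.03 0 0.2; 0 0 -0.06 0 0.2; 0 0 -0.1 0 0.2; 0 0 -0.12 0 0.2; 0 0 -0.06 0 0.2"

```text
time: 13.38
tool_pos: [494.8, -139.7, 246.1]
tcp_rot: [179.7, -0.0, 58.7]
ft_force: [0.9, -0.3, 2.1]
finger_gap: 34.5
grip_force: 0.0
```

>>> apply_moves --series "-0.12 0 0 0 0.2; -0.12 0 0 0 0.2; -0.12 0 0 0 0.2; -0.08 0 0 0 0.2; 0 0 0 0 0.2"

```text
time: 13.8
tool_pos: [423.1, -255.5, 242.0]
tcp_rot: [180.0, 0.1, 58.5]
ft_force: [-0.6, 0.0, 0.3]
finger_gap: 34.4
grip_force: 0.0
```

Run:
```python
from bench import sense,snapshot
from h import *
import cv2
print(sense()["tool_pos"],sense()["ft_force"])
o=[]
a=np.deg2rad(58.7);ex=np.array([np.cos(a),np.sin(a)]);ey=np.array([-np.sin(a),np.cos(a)])
for n,(u,v) in(("top",(362,248)),("scene",(310,160))):
    s=snapshot(n); o.append(cv2.resize(s["frame"][v-45:v+45,u-45:u+45],(400,400),interpolation=cv2.INTER_CUBIC))
    w=cloud(s).reshape(-1,3); d=w[:,:2]-[511.8,-110.1]; X=d@ex;Y=d@ey
    b=(w[:,2]>150)&(w[:,2]<175)&(np.hypot(X,Y)<60); k=b&(X<-16)
    sp=b&(X>-16); print(n,"block",k.sum(),X[k].mean().round(1),Y[k].mean().round(1),X[k].min().round(1),X[k].max().round(1),"spindle",X[sp].mean().round(1),Y[sp].mean().round(1))
cv2.imwrite("pics/c4.png",np.hstack(o))
```

```text
[ 423.07104105 -255.49067293  241.95256789] [-0.63822429  0.0240312   0.26028573]
top block 70 -35.8 0.7 -47.7 -24.5 spindle 0.0 0.8
scene block 36 -32.9 -1.2 -48.1 -21.1 spindle 5.0 -1.1
```

View pics/c4.png

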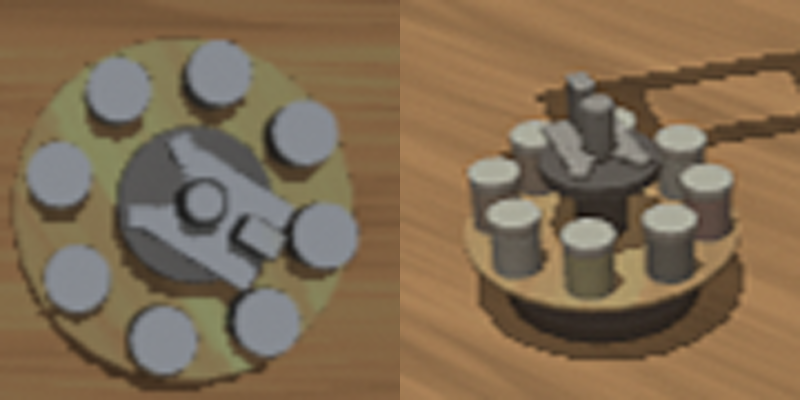

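The clip lies flat around the spindle (crop (205,200)) with its block at (260,235). The block is about 36 mm behind the axis, so the seat is about 1.5 mm from home, inside the 4 mm limit. The gripper is clear.

```bash
python3 -c "
from bench import hand_in
print(hand_in())"
```

```text
the job is handed in; nothing more can be done
None
```

The clip is snapped home in the spindle's groove, flat on the hub and released, with its seat about 1.5 mm from the axis by the top camera (limit 4 mm); I handed the job in at about 14 s, and no verdict came back.

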